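Pass the vial carrier through the two-door hatch

TASK

Pass the vial carrier through the hatch to the white board on the clean side: slide it in through the open outer door, shut that door fully, and only then slide the inner door wide open and draw the carrier out until it stands upright on the white board, wholly clear of the hatch. The two doors must never be open together, the outer one stays shut at the end (the inner one may stay open), and the carrier must not be tipped over nor the other things on the bench shoved about.

Things in the scene. Friction and masses are not known exactly. Their poses are not given: they have to be found in the camera images.
- hatch: Low aluminium pass hatch fixed on the bench; place and yaw vary. Origin on the bench, mid-chamber. Passage along its y: outer end +y, inner (clean) end -y; +x away from the robot. Chamber inside: 110 mm wide (x), 240 long (y), 95 high; side walls 8 thick; no sill, things slide on the bench. Fixed roof strip over y -20 to 20, z 95 to 101, running on to x 199 as door guide, clear screen below it from x 63.
- outer_mouth (a point): Middle of the hatch's outer end, on the bench, at hatch y = +128 mm (outer face of the outer door's end wall).
- inner_mouth (a point): Middle of the hatch's inner end, on the bench, at hatch y = -128 mm. Beyond it, on the clean side, lies the white board: a paper-thin sheet (no step) 340 mm in hatch x by 240 mm in hatch y, from hatch y = -132 to -372 mm.
- outer_door (a joint): Outer door, a white L-shaped cover: roof over hatch y 20 to 128 mm (top 101 mm high) and end wall at y 120 to 128, 126 mm wide in x. Open, it uncovers its half of the chamber from above and from the end. Slides along hatch +x, in m: 0 shut, 0.13 fully open. Starts open (0.108 to 0.13); stays where left, friction about 1.5 N.
- inner_door (a joint): Inner door, the mirror image of the outer one at hatch y -20 to -128 mm. Slides along hatch +x, in m: 0 shut, 0.13 fully open. Starts shut; stays where left, friction about 1.5 N.
- outer_door_grip (a point): Grip point of the outer door's handle, an upright black block 20 x 20 mm on the door's roof, from 101 to 139 mm height; this point lies in its middle at 125 mm height. With the door shut it is at hatch x 0, y +70 mm; it moves with the door.
- inner_door_grip (a point): Same for the inner door: with the door shut at hatch x 0, y -70 mm, 125 mm height.
- carrier: Grey sled 70 mm (its x) by 170 mm (its y) and 10 mm thick, with three capped vials fixed mid-way (up to 66 mm high) and an upright flat steel tab near each end. 0.2 to 0.4 kg; slides on the bench (friction up to about 1). Origin under its centre, z = 0 on the bench. Starts outside the outer door, roughly in line.
- tab_outer (a point): Grip point on the carrier's tab at carrier y = +70 mm (the end away from the hatch at the start). The tab is 30 mm wide in carrier x, 10 mm thick in carrier y, and rises from the sled to 85 mm height; this point is on its middle at 70 mm height.
- tab_inner (a point): Grip point on the identical tab at carrier y = -70 mm (the end facing the hatch at the start), 70 mm height.
- corner0 (a point): Bottom corner of the carrier's sled at its +x +y side (35 mm, 85 mm from its origin), on the bench.
- corner1 (a point): Bottom corner of the carrier's sled at its +x -y side (35 mm, 85 mm from its origin), on the bench.
- corner2 (a point): Bottom corner of the carrier's sled at its -x +y side (35 mm, 85 mm from its origin), on the bench.
- corner3 (a point): Bottom corner of the carrier's sled at its -x -y side (35 mm, 85 mm from its origin), on the bench.
- beaker: Bystander, leave alone: glass beaker 66 mm wide, 85 mm tall. Origin under its centre.
- saline: Bystander, leave alone: bottle 52 mm wide, 110 mm tall. Origin under its centre.
- slidebox: Bystander, leave alone: black slide box 50 x 90 x 32 mm. Origin under its centre.
- jar: Bystander, leave alone: small amber jar 48 mm wide, 50 mm tall. Origin under its centre.
- driver: Bystander, leave alone: screwdriver 150 mm long, lying. Origin under its centre.
- headholder: Bystander, leave alone: small aluminium holder on a post, 60 x 50 mm, 66 mm tall. Origin under its centre.
Things that resemble listed ones, but are neither listed nor needed, are in the scene too. What is shaped like the carrier but purple or yellow is not meant.

How it is judged:
By the outcome, as a careful person would: the job done as asked, in the order asked, and still so for the second after the job is handed in, with the robot touching nothing.
It also fails if it takes over 54 s, if anything falls off the work surface, if the arm or the gripper's body presses on something with over 40 N, if the wrist force passes 120 N, or if a joint passes its speed limit or range.

ROBOT

A 7-joint arm with a two-finger parallel gripper is mounted at the origin on the work surface. World frame = base frame: x ahead of the robot, y to its left, z up, the work surface at z = 0. Lengths are in m, angles in rad, forces in N, time in s.
With the tool pointing down it reaches from about 0.35 to 0.775 m from the base axis. Payload 3.1 kg.
Tool frame: the origin (TCP) lies at the very end of the fingers, on their centre line; the grasp point (between the pads) lies 19 mm behind it; z points along the fingers, y is the line along which they close (so a half turn about z gives the same grasp; the last joint's range is limited). The gripper opens to 85 mm and grips with 20 to 120 N. Pads are 22 mm wide; open, the fingers measure 114 mm over their backs; the gripper's body (76 mm by 85 mm) begins 54 mm behind the grasp point. The pads swing forward as they close: fully open they stand 13 mm farther back than shut.
Start: joints at [-1.196, 0.311, 0.014, 1.512, -0.004, 1.319, -0.027], TCP at [0.223, 0.503, 0.231] pointing down, gripper open.
Joint ranges: [-2.7, 2.7], [-0.3, 1.91], [-1.27, 1.3], [0.12, 2.57], [-1.44, 4.58], [0.2, 2.03], [-3.05, 3.05]. Speed limits (rad/s): [2.79, 2.79, 3.14, 3.14, 3.14, 3.14, 3.14].

INTERFACE

Orientations are given as [roll, pitch, yaw] about the fixed x, y, z axes, in that order (R = Rz(yaw) Ry(pitch) Rx(roll)).
In Python, from rig import manip, eyes, job, nets gives the robot as it stands. The module is installed in compiled form; this text tells all that it offers.
- The arm moves only by the tool carry_out, never from a script. Its argument "deltas" is a list of rows, each an object with "turn": the turn, a rotation vector about the tool's x, y, z in rad, a list of three; "travel": the shift along the tool's x, y, z in mm, a list of three; "grip": the opening, from -1 (shut) to 1 (fully open). In form: [{"turn": [wx, wy, wz], "travel": [dx, dy, dz], "grip": grip}, ...]. A call has exactly 8 rows; each row is the pose to reach, as a shift and turn from the pose commanded when the call began, along the tool's axes at that moment; what a row does not reach only later rows make up. A row lasts 1/12 s, in which the tool goes at most 41.7 mm and 7.16 degrees, less where a joint would pass 70% of its speed; a pose out of reach is approached as far as the arm can. A call with a gripper value outside its range is refused whole. The fingers move at their own pace and stop on an object; the grip force is fixed at half the most. Time passes only in rows, so rows that repeat a pose let the fingers close, or fill a call up. It gives the time, the measured TCP pose, the force, the opening and the grip force at its end, in the units of the state.
- manip.state(): the state, without advancing time (a new reading comes with each control period).
- eyes.snapshot(name): name is "side" or "top" or "wrist"; returns a dict with "img" (384x512x3 uint8, red, green, blue), "fx", "fy", "cx", "cy" (pixels), "k1" (the pictures are not rectified: a ray, as slopes to the right and down, at radius r is drawn at 1 + k1 r^2 times it, then the intrinsics apply), "R" (3x3) and "t" (3): a world point X has camera coordinates R X + t. Camera axes: x right, y down, z forward; pixel columns grow to the right and rows downward; lengths in m; the calibration is good to about 2 mm. A picture is of the moment at which its call begins. There is no depth.
- job.hand_in(): hands the job in; it is judged then, once.
Trained networks look in a picture, given as the dict that the camera call returned (one of the last four; its "shot" number tells which), for a name from the list of things; names that differ only in an ending like _2 or _b are one class to them, and where a whole thing is asked for, a point or a joint stands for the part that bears it (a point fixed in the world has none). Each returns a list of dicts, best first, with "p" (0 to 1); they miss things now and then, are a little off and sometimes report something else, mostly with a low value. They report only what shows in the picture. A call takes as long as a camera call. They do not tell look-alikes from the thing itself.
- nets.silhouettes(picture, thing): "pixels" (384x512 bool, what is visible of it) and "bbox" ([left, top, right, bottom] in pixels, round what is visible of it).
The state is a dict: "time": time; "q": joint angles; "dq": joint speeds; "effort": joint torques, N m; "ee_pos": TCP position; "orientation": TCP orientation; "wrist_force": force on the tool from outside, world axes, zero at the start; "moment": the same for the moment, N m; "grip_width": finger opening in m; "gripper_force": force on a finger pad.
Only numpy, scipy, OpenCV 4.12 (cv2) and the standard library are available. Lean on these libraries where they do the work, as an engineer would, in place of code of your own. Each camera call takes 0.05 s, during which the arm holds its last target. There are 200 camera calls.

## Working session

There is one attempt and no reset: what is moved stays moved. The work goes in short steps, Python scripts to look and compute and a tool call to move; the robot and the scene stay as the last step left them, time stands still between calls to the robot, and variables do not carry over. Pictures are saved under pics/ and viewed, at most 10 in all, crops included, and the job is handed in when it is done.

Besides the shell and the picture viewer there is one more tool, called after ">>>" by a JSON object that holds its "fn" and its "kwargs". carry_out: Moves the arm, as the interface text tells. Its arguments: {"type":"object","properties":{"deltas":{"type":"array"}},"required":["deltas"]}

```bash
mkdir -p pics; cat > h.py <<'E'
import numpy as np, cv2
from rig import manip, eyes, job, nets
def K(p): return np.array([[p['fx'],0,p['cx']],[0,p['fy'],p['cy']],[0,0,1.]])
def proj(p,X):
    c=np.atleast_2d(X)@np.array(p['R']).T+np.array(p['t']); s=c[:,:2]/c[:,2:]
    s=s*(1+p['k1']*(s**2).sum(1,keepdims=True)); return s*[p['fx'],p['fy']]+[p['cx'],p['cy']]
def unproj(p,uv,z):
    uv=np.atleast_2d(np.float64(uv)); d=np.array([p['k1'],0,0,0.])
    s=cv2.undistortPoints(uv.reshape(-1,1,2),K(p),d).reshape(-1,2)
    R=np.array(p['R']); o=-R.T@np.array(p['t']); r=np.c_[s,np.ones(len(s))]@R
    return o+r*((z-o[2])/r[:,2:])
E
python3 - <<'E'
from h import *
S=manip.state(); print(S['time'],S['ee_pos'],S['orientation'])
ims=[]
for n in ['top','side']:
    p=eyes.snapshot(n); cv2.imwrite(f'pics/{n}0.png',cv2.resize(p['img'][:,:,::-1],(800,600)))
    print(n,{k:np.round(v,3).tolist() for k,v in p.items() if k not in('img',)})
    for t in ['hatch','carrier','outer_door','inner_door','outer_door_grip','beaker','saline','slidebox','jar','driver','headholder']:
        for r in nets.silhouettes(p,t)[:4]:
            m=r['pixels']; ys,xs=np.nonzero(m); print(t,round(r['p'],2),np.round(r['bbox']).tolist(),m.sum(),np.round(unproj(p,[xs.mean(),ys.mean()],0)[0,:2],3))
E
```

```text
0.0 [0.22235047 0.50223361 0.23019127] [-3.13917005e+00  1.31993354e-04  2.72493730e+00]
top {'fx': 371.633, 'fy': 371.633, 'cx': 255.457, 'cy': 191.091, 'k1': -0.052, 'R': [[0.026, -1.0, 0.001], [-0.984, -0.025, -0.175], [0.175, 0.004, -0.985]], 't': [0.136, 0.552, 1.225], 'shot': 1}
hatch 0.69 [267.0, 133.0, 408.0, 247.0] 10320 [ 0.564 -0.153]
hatch 0.5 [204.0, 187.0, 252.0, 208.0] 949 [0.533 0.246]
carrier 0.86 [209.0, 185.0, 253.0, 209.0] 986 [0.533 0.247]
carrier 0.72 [192.0, 238.0, 241.0, 263.0] 990 [0.35  0.285]
carrier 0.7 [140.0, 202.0, 191.0, 226.0] 983 [0.474 0.464]
carrier 0.65 [91.0, 169.0, 131.0, 218.0] 959 [0.54  0.668]
outer_door 0.57 [272.0, 141.0, 302.0, 178.0] 1179 [0.688 0.047]
inner_door 0.74 [315.0, 172.0, 345.0, 216.0] 1259 [ 0.557 -0.116]
inner_door 0.41 [202.0, 186.0, 255.0, 205.0] 968 [0.533 0.245]
inner_door 0.33 [266.0, 132.0, 406.0, 245.0] 10014 [ 0.565 -0.153]
outer_door_grip 0.92 [266.0, 141.0, 304.0, 183.0] 1281 [0.687 0.048]
beaker 0.8 [236.0, 138.0, 255.0, 159.0] 323 [0.713 0.187]
slidebox 0.7 [292.0, 220.0, 317.0, 239.0] 334 [ 0.431 -0.025]
slidebox
[... 1228 characters left out ...]
71  0.137]
inner_door 0.3 [239.0, 181.0, 375.0, 355.0] 11301 [ 0.556 -0.178]
outer_door_grip 0.67 [225.0, 164.0, 252.0, 206.0] 683 [0.54  0.267]
outer_door_grip 0.63 [272.0, 185.0, 316.0, 212.0] 838 [0.712 0.138]
beaker 0.52 [276.0, 171.0, 292.0, 189.0] 275 [0.726 0.246]
beaker 0.36 [242.0, 181.0, 375.0, 359.0] 11922 [ 0.557 -0.178]
saline 0.83 [337.0, 246.0, 352.0, 274.0] 383 [ 0.727 -0.197]
slidebox 0.73 [231.0, 235.0, 249.0, 263.0] 400 [ 0.435 -0.008]
jar 0.75 [221.0, 207.0, 238.0, 223.0] 196 [0.448 0.151]
jar 0.34 [242.0, 183.0, 372.0, 360.0] 11477 [ 0.557 -0.178]
driver 0.54 [257.0, 284.0, 279.0, 325.0] 270 [ 0.421 -0.261]
headholder 0.61 [347.0, 283.0, 365.0, 311.0] 389 [ 0.684 -0.327]
```

View pics/top0.png

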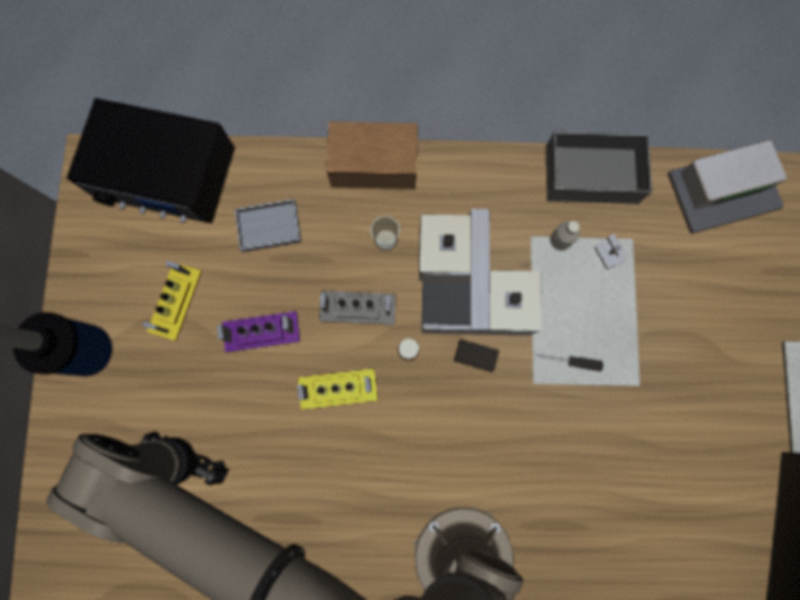

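View pics/side0.png

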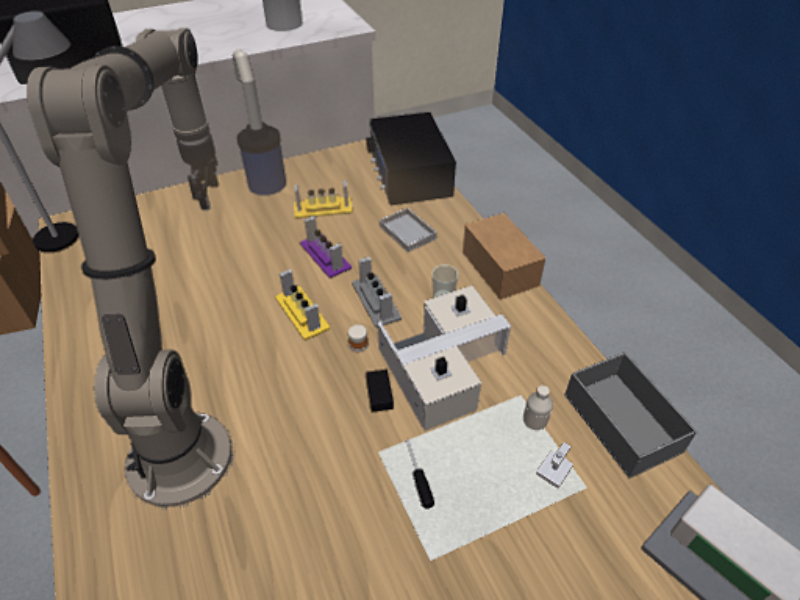

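The grey sled at (358,306) in the top view is the carrier: the look-alikes are purple (260,331) and yellow (337,389 and 173,302). The hatch is at (480,290), its outer door is displaced up (+x), and the board to its right holds the driver, saline and holder at the edges. I'll confirm this in enlarged crops.

```bash
python3 - <<'E'
from h import *
import pickle
P={n:eyes.snapshot(n) for n in ['top','side']}
pickle.dump(P,open('P.pkl','wb'))
for n,(x,y) in {'top':(198,128),'side':(218,155)}.items():
    c=P[n]['img'][y:y+120,x:x+160,::-1]; cv2.imwrite(f'pics/{n}c.png',cv2.resize(c,(800,600),interpolation=cv2.INTER_CUBIC))
E
```

```text
(no output)
```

View pics/topc.png

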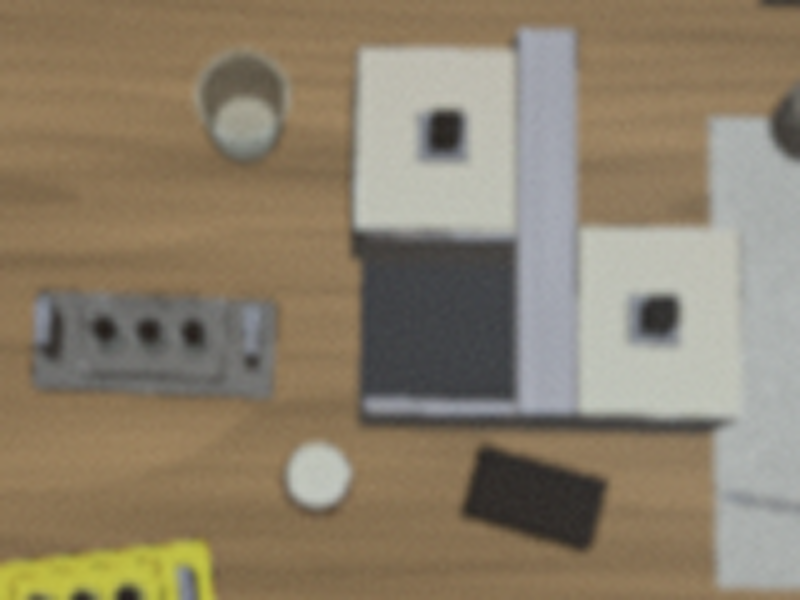

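View pics/sidec.png

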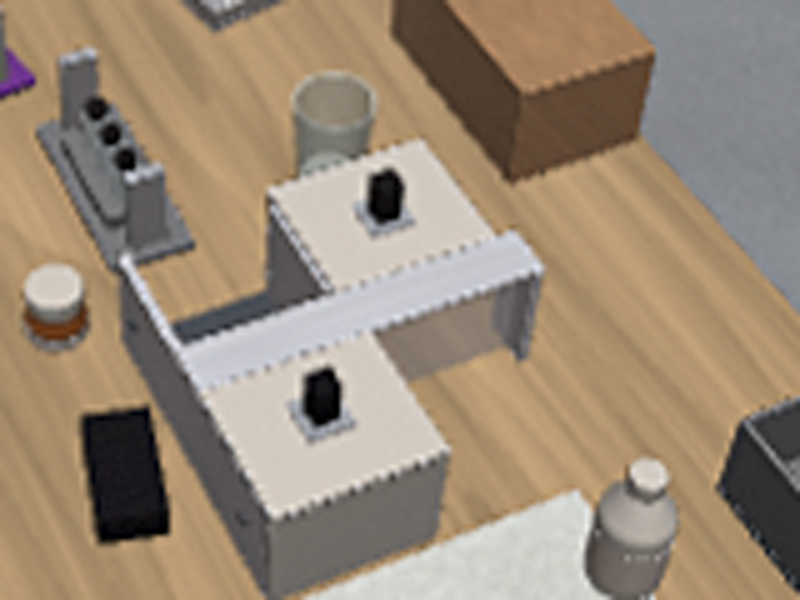

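The crops confirm the grey sled (top crop corners at about (36,293) and (275,397)), with nothing in its path to the chamber mouth at (362,320). The outer door is open and the inner one shut. Next I fit poses to the picked corners.

```bash
python3 - <<'E'
from h import *
import pickle
from scipy.optimize import least_squares
P=pickle.load(open('P.pkl','rb')); off={'top':(198,128),'side':(218,155)}
def px(n,u): return np.array(u)/5-.4+off[n]
H=[('top',(-63,-128,101),(738,417),0),('top',(63,-128,101),(740,228),0),('top',(199,20,101),(517,28),0),('top',(199,-20,101),(577,30),0),('top',(-63,-20,101),(578,415),0),('top',(63,-20,101),(582,228),0),
('side',(-63,-128,101),(272,515),0),('side',(63,-128,101),(448,450),0),('side',(199,-20,101),(541,268),0),('side',(199,20,101),(517,235),0),('side',(-63,-20,101),(203,388),0),
('top',(63,128,101),(358,47),1),('top',(-63,128,101),(355,233),1),('side',(63,128,101),(420,140),1),('side',(-63,128,101),(270,190),1)]
C=[('top',(35,85,10),(38,293),0),('top',(-35,85,10),(35,388),0),('top',(35,-85,10),(277,302),0),('top',(-35,-85,10),(272,397),0),('side',(-35,85,10),(38,130),0),('side',(-35,-85,3),(117,268),0),('side',(35,-85,5),(193,242),0),('side',(0,70,85),(78,55),0),('side',(0,-70,85),(143,170),0)]
def W(v,m,d):
    m=np.array(m)/1e3; x=m[0]+d*v[3]; c,s=np.cos(v[2]),np.sin(v[2])
    return [v[0]+c*x-s*m[1],v[1]+s*x+c*m[1],m[2]]
def res(v,L): return np.concatenate([proj(P[n],W(v,m,d))[0]-px(n,u) for n,m,u,d in L])
for nm,L,v0 in (('hatch',H,[.56,-.05,0,.12]),('carrier',C,[.53,.245,0,0])):
    r=least_squares(res,v0,args=(L,),loss='soft_l1'); v=r.x
    print(nm,np.round(v,4),np.round(res(v,L),1).tolist())
    for m,d in ([((0,70,125),1),((0,70,125),0),((0,-70,125),0),((130,-70,125),0),((0,70,70),0),((0,-250,0),0)] if nm=='hatch' else [((0,70,70),0),((0,-70,70),0)]): print(m,d,np.round(W(v,m,d),4))
print(manip.state()['time'])
E
```

```text
hatch [ 0.5428 -0.0194 -0.0035  0.1186] [0.8, 0.3, -0.1, 0.4, 0.3, -0.1, 0.1, -0.1, -0.2, -0.2, -0.9, -0.5, -0.2, 0.5, 0.4, -0.0, 1.0, 0.1, -0.2, -1.1, -0.8, 0.7, 0.1, 0.1, -0.1, -0.7, 0.0, -0.3, -0.9, -0.2]
(0, 70, 125) 1 [0.6617 0.0501 0.125 ]
(0, 70, 125) 0 [0.5431 0.0506 0.125 ]
(0, -70, 125) 0 [ 0.5426 -0.0894  0.125 ]
(130, -70, 125) 0 [ 0.6726 -0.0899  0.125 ]
(0, 70, 70) 0 [0.5431 0.0506 0.07  ]
(0, -250, 0) 0 [ 0.542  -0.2694  0.    ]
carrier [ 0.5339  0.2448 -0.0115  0.    ] [-0.1, -0.5, -0.7, 0.0, -0.0, -0.6, 0.2, 0.0, -0.9, -1.0, -1.0, 1.3, 0.8, 0.6, -0.3, 0.1, 0.4, 0.4]
(0, 70, 70) 0 [0.5347 0.3148 0.07  ]
(0, -70, 70) 0 [0.5331 0.1748 0.07  ]
1.3
```

>>> {"fn": "carry_out", "kwargs": {"deltas": [{"turn": [0,0,-0.1],"travel": [-38,-5,10],"grip": -0.25},{"turn": [0,0,-0.2],"travel": [-76,-10,20],"grip": -0.25},{"turn": [0,0,-0.3],"travel": [-114,-14,30],"grip": -0.25},{"turn": [0,0,-0.405],"travel": [-152,-19,40],"grip": -0.25},{"turn": [0,0,-0.405],"travel": [-190,-24,50],"grip": -0.25},{"turn": [0,0,-0.405],"travel": [-228,-29,60],"grip": -0.25},{"turn": [0,0,-0.405],"travel": [-266,-33,70],"grip": -0.25},{"turn": [0,0,-0.405],"travel": [-304,-38,80],"grip": -0.25}]}}

```text
time: 1.97
ee_pos: [0.4867, 0.3442, 0.151]
orientation: [3.141, 0.0, 3.13]
wrist_force: [0.2, 1.0, 0.1]
grip_width: 0.0319
gripper_force: 0.0
```

>>> {"fn": "carry_out", "kwargs": {"deltas": [{"turn": [0,0,0],"travel": [-25,-15,16],"grip": -0.25},{"turn": [0,0,0],"travel": [-49,-29,31],"grip": -0.25},{"turn": [0,0,0],"travel": [-49,-29,31],"grip": -0.25},{"turn": [0,0,0],"travel": [-49,-29,31],"grip": -0.25},{"turn": [0,0,0],"travel": [-49,-29,31],"grip": -0.25},{"turn": [0,0,0],"travel": [-49,-29,31],"grip": -0.25},{"turn": [0,0,0],"travel": [-49,-29,31],"grip": -0.25},{"turn": [0,0,0],"travel": [-49,-29,31],"grip": -0.25}]}}

```text
time: 2.63
ee_pos: [0.5331, 0.3173, 0.1212]
orientation: [3.14, 0.001, 3.133]
wrist_force: [-0.2, -0.2, -0.2]
grip_width: 0.0319
gripper_force: 0.0
```

```bash
python3 - <<'E'
from h import *
S=manip.state(); print(S['ee_pos'],S['orientation'])
p=eyes.snapshot('wrist'); im=p['img'][:,:,::-1].copy()
for X in [(.5347,.3148,.085),(.5331,.1748,.085),(.5347-.015,.3148+.005,.085),(.5347+.015,.3148+.005,.085),tuple(S['ee_pos'])]:
    u=proj(p,X)[0]; print(np.round(u)); cv2.circle(im,(int(u[0]),int(u[1])),3,(0,0,255),1)
cv2.imwrite('pics/w1.png',im)
E
```

```text
[0.53309973 0.3172826  0.12120266] [3.14009901e+00 7.36835109e-04 3.13255370e+00]
[253. 224.]
[ 45. 223.]
[260. 202.]
[261. 244.]
[257. 246.]
```

View pics/w1.png

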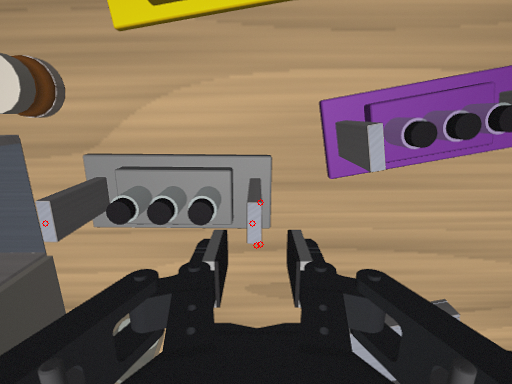

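The wrist view shows the grey carrier's outer tab at (254,223), where predicted and between the open fingers. I descend and grip it.

>>> {"fn": "carry_out", "kwargs": {"deltas": [{"turn": [0,0,0],"travel": [-2,-2,16],"grip": -0.25},{"turn": [0,0,0],"travel": [-2,-2,32],"grip": -0.25},{"turn": [0,0,0],"travel": [-2,-2,48],"grip": -0.25},{"turn": [0,0,0],"travel": [-2,-2,60],"grip": -0.25},{"turn": [0,0,0],"travel": [-2,-2,65],"grip": -0.25},{"turn": [0,0,0],"travel": [-2,-2,65],"grip": -1},{"turn": [0,0,0],"travel": [-2,-2,65],"grip": -1},{"turn": [0,0,0],"travel": [-2,-2,65],"grip": -1}]}}

```text
time: 3.35
ee_pos: [0.5363, 0.314, 0.056]
orientation: [3.141, 0.001, 3.13]
wrist_force: [0.3, -0.2, -3.2]
grip_width: 0.009
gripper_force: 59.5
```

>>> {"fn": "carry_out", "kwargs": {"deltas": [{"turn": [0,0,0],"travel": [-1,-8,0],"grip": -1},{"turn": [0,0,0],"travel": [-4,-25,0],"grip": -1},{"turn": [0,0,-0.008],"travel": [-7,-45,0],"grip": -1},{"turn": [0,0,-0.008],"travel": [-9,-65,0],"grip": -1},{"turn": [0,0,-0.008],"travel": [-11,-85,0],"grip": -1},{"turn": [0,0,-0.008],"travel": [-11,-105,0],"grip": -1},{"turn": [0,0,-0.008],"travel": [-11,-125,0],"grip": -1},{"turn": [0,0,-0.008],"travel": [-11,-145,0],"grip": -1}]}}

```text
time: 4.02
ee_pos: [0.5453, 0.1668, 0.0558]
orientation: [3.142, 0.001, 3.137]
wrist_force: [0.3, -0.2, -3.1]
grip_width: 0.0089
gripper_force: 59.5
```

>>> {"fn": "carry_out", "kwargs": {"deltas": [{"turn": [0,0,0],"travel": [0,-20,0],"grip": -1},{"turn": [0,0,0],"travel": [0,-40,0],"grip": -1},{"turn": [0,0,0],"travel": [0,-60,0],"grip": -1},{"turn": [0,0,0],"travel": [0,-80,0],"grip": -1},{"turn": [0,0,0],"travel": [0,-97,0],"grip": -1},{"turn": [0,0,0],"travel": [0,-110,0],"grip": -1},{"turn": [0,0,0],"travel": [0,-117,0],"grip": -1},{"turn": [0,0,0],"travel": [0,-119,0],"grip": -1}]}}

```text
time: 4.68
ee_pos: [0.5448, 0.0472, 0.0556]
orientation: [-3.141, 0.0, 3.135]
wrist_force: [-0.3, -0.7, -0.5]
grip_width: 0.0093
gripper_force: 59.7
```

>>> {"fn": "carry_out", "kwargs": {"deltas": [{"turn": [0,0,0],"travel": [0,0,0],"grip": -0.2},{"turn": [0,0,0],"travel": [0,0,0],"grip": -0.2},{"turn": [0,0,0],"travel": [0,0,-20],"grip": -0.2},{"turn": [0,0,0],"travel": [0,0,-50],"grip": -0.2},{"turn": [0,0,0],"travel": [0,0,-85],"grip": -0.1},{"turn": [0,0,0],"travel": [0,0,-115],"grip": -0.1},{"turn": [0,0,0],"travel": [-30,1,-117],"grip": -0.1},{"turn": [0,0,0],"travel": [-65,3,-117],"grip": -0.1}]}}

```text
time: 5.35
ee_pos: [0.6115, 0.0546, 0.1772]
orientation: [3.139, 0.007, 3.141]
wrist_force: [1.2, -0.3, 0.2]
grip_width: 0.0384
gripper_force: 0.0
```

>>> {"fn": "carry_out", "kwargs": {"deltas": [{"turn": [0,0,0],"travel": [-30,0,0],"grip": -0.1},{"turn": [0,0,0],"travel": [-52,0,0],"grip": -0.1},{"turn": [0,0,0],"travel": [-52,0,0],"grip": -0.1},{"turn": [0,0,0],"travel": [-52,0,0],"grip": -0.1},{"turn": [0,0,0],"travel": [-52,0,0],"grip": -0.1},{"turn": [0,0,0],"travel": [-52,0,0],"grip": -0.1},{"turn": [0,0,0],"travel": [-52,0,0],"grip": -0.1},{"turn": [0,0,0],"travel": [-52,0,0],"grip": -0.1}]}}

```text
time: 6.02
ee_pos: [0.6612, 0.0523, 0.1729]
orientation: [3.141, 0.0, 3.138]
wrist_force: [-0.1, 0.7, -0.8]
grip_width: 0.0384
gripper_force: 0.0
```

```bash
python3 - <<'E'
from h import *
S=manip.state(); print(S['ee_pos'],S['orientation'])
p=eyes.snapshot('wrist'); im=p['img'][:,:,::-1].copy()
for X in [(.6617,.0501,.139),(.6717,.0601,.139),(.6517,.0401,.139),(.5431,.0476,.085)]:
    u=proj(p,X)[0]; print(np.round(u)); cv2.circle(im,(int(u[0]),int(u[1])),3,(0,0,255),1)
cv2.imwrite('pics/w2.png',im)
E
```

```text
[0.66116753 0.05232382 0.17294071] [3.14120345e+00 3.77729961e-04 3.13829155e+00]
[253. 224.]
[268. 238.]
[238. 209.]
[250.  45.]
```

View pics/w2.png

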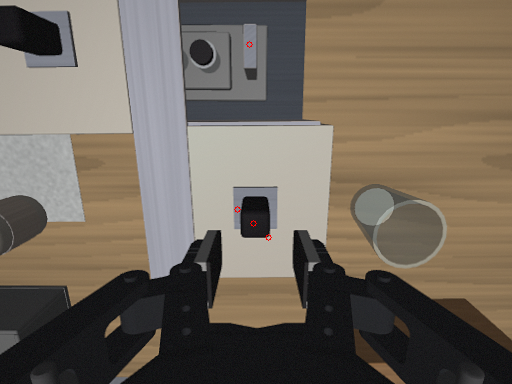

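The outer door's handle is at (255,225) between the fingers. The carrier sits fully inside the chamber, with its rear edge at column 266 against the chamber end at about 303. I grip the handle and shut the door.

>>> {"fn": "carry_out", "kwargs": {"deltas": [{"turn": [0,0,0],"travel": [-2,-1,20],"grip": -0.1},{"turn": [0,0,0],"travel": [-2,-1,40],"grip": -0.1},{"turn": [0,0,0],"travel": [-2,-1,56],"grip": -0.1},{"turn": [0,0,0],"travel": [-2,-1,64],"grip": -0.1},{"turn": [0,0,0],"travel": [-2,-1,64],"grip": -1},{"turn": [0,0,0],"travel": [-2,-1,64],"grip": -1},{"turn": [0,0,0],"travel": [-2,-1,64],"grip": -1},{"turn": [0,0,0],"travel": [-2,-1,64],"grip": -1}]}}

```text
time: 6.73
ee_pos: [0.6631, 0.0508, 0.1079]
orientation: [-3.141, -0.001, 3.138]
wrist_force: [-0.4, -0.7, -6.8]
grip_width: 0.0188
gripper_force: 61.2
```

>>> {"fn": "carry_out", "kwargs": {"deltas": [{"turn": [0,0,0],"travel": [10,0,0],"grip": -1},{"turn": [0,0,0],"travel": [28,0,0],"grip": -1},{"turn": [0,0,0],"travel": [48,0,0],"grip": -1},{"turn": [0,0,0],"travel": [68,0,0],"grip": -1},{"turn": [0,0,0],"travel": [88,0,0],"grip": -1},{"turn": [0,0,0],"travel": [104,0,0],"grip": -1},{"turn": [0,0,0],"travel": [114,0,0],"grip": -1},{"turn": [0,0,0],"travel": [116,0,0],"grip": -1}]}}

```text
time: 7.4
ee_pos: [0.5455, 0.0505, 0.1078]
orientation: [-3.141, -0.002, 3.138]
wrist_force: [0.3, -1.7, -11.5]
grip_width: 0.0194
gripper_force: 60.6
```

>>> {"fn": "carry_out", "kwargs": {"deltas": [{"turn": [0,0,0],"travel": [1,0,0],"grip": -1},{"turn": [0,0,0],"travel": [2,0,0],"grip": -1},{"turn": [0,0,0],"travel": [3,0,0],"grip": -1},{"turn": [0,0,0],"travel": [4,0,0],"grip": -1},{"turn": [0,0,0],"travel": [5,0,0],"grip": -1},{"turn": [0,0,0],"travel": [5,0,0],"grip": -1},{"turn": [0,0,0],"travel": [5,0,0],"grip": -1},{"turn": [0,0,0],"travel": [5,0,0],"grip": -1}]}}

```text
time: 8.07
ee_pos: [0.5426, 0.0506, 0.1078]
orientation: [-3.14, -0.001, 3.137]
wrist_force: [2.5, -4.3, -14.2]
grip_width: 0.019
gripper_force: 60.1
```

>>> {"fn": "carry_out", "kwargs": {"deltas": [{"turn": [0,0,0],"travel": [1,0,0],"grip": -1},{"turn": [0,0,0],"travel": [2,0,0],"grip": -1},{"turn": [0,0,0],"travel": [3,0,0],"grip": -1},{"turn": [0,0,0],"travel": [4,0,0],"grip": -1},{"turn": [0,0,0],"travel": [4,0,0],"grip": -1},{"turn": [0,0,0],"travel": [4,0,0],"grip": -1},{"turn": [0,0,0],"travel": [4,0,0],"grip": -1},{"turn": [0,0,0],"travel": [4,0,0],"grip": -1}]}}

```text
time: 8.73
ee_pos: [0.5422, 0.0505, 0.1078]
orientation: [-3.14, 0.007, 3.137]
wrist_force: [10.2, -4.0, -22.3]
grip_width: 0.0189
gripper_force: 59.3
```

>>> {"fn": "carry_out", "kwargs": {"deltas": [{"turn": [0,0,0],"travel": [-3,0,0],"grip": -1},{"turn": [0,0,0],"travel": [-5,0,0],"grip": -0.1},{"turn": [0,0,0],"travel": [-5,0,0],"grip": -0.1},{"turn": [0,0,0],"travel": [-5,0,-20],"grip": -0.1},{"turn": [0,0,0],"travel": [-5,0,-45],"grip": -0.1},{"turn": [0,0,0],"travel": [-5,0,-65],"grip": -0.1},{"turn": [0,0,0],"travel": [-6,-25,-65],"grip": -0.1},{"turn": [0,0,0],"travel": [-6,-60,-65],"grip": -0.1}]}}

```text
time: 9.4
ee_pos: [0.5485, -0.0016, 0.1786]
orientation: [3.135, 0.012, -3.134]
wrist_force: [0.2, -0.3, 0.7]
grip_width: 0.0384
gripper_force: 0.0
```

>>> {"fn": "carry_out", "kwargs": {"deltas": [{"turn": [0,0,0],"travel": [0,-30,0],"grip": -0.1},{"turn": [0,0,0],"travel": [0,-60,0],"grip": -0.1},{"turn": [0,0,0],"travel": [0,-79,0],"grip": -0.1},{"turn": [0,0,0],"travel": [0,-79,0],"grip": -0.1},{"turn": [0,0,0],"travel": [0,-79,0],"grip": -0.1},{"turn": [0,0,0],"travel": [0,-79,0],"grip": -0.1},{"turn": [0,0,0],"travel": [0,-79,0],"grip": -0.1},{"turn": [0,0,0],"travel": [0,-79,0],"grip": -0.1}]}}

```text
time: 10.07
ee_pos: [0.5449, -0.0851, 0.1739]
orientation: [3.14, 0.001, 3.142]
wrist_force: [0.2, 0.5, 0.1]
grip_width: 0.0384
gripper_force: 0.0
```

```bash
python3 - <<'E'
from h import *
S=manip.state(); print(S['time'],S['ee_pos'],S['orientation'],S['wrist_force'])
p=eyes.snapshot('wrist'); im=p['img'][:,:,::-1].copy()
for X in [(.5426,-.0894,.139),(.5431,.0506,.139),(.606,.1084,.101),(.480,.1088,.101),(.605,-.1476,.101)]:
    u=proj(p,X)[0]; print(np.round(u)); cv2.circle(im,(int(u[0]),int(u[1])),3,(0,0,255),1)
cv2.imwrite('pics/w3.png',im)
E
```

```text
10.0667 [ 0.5448874  -0.08507312  0.17385893] [3.14027848e+00 1.29911198e-03 3.14155760e+00] [0.24399638 0.50881105 0.07498608]
[250. 219.]
[460. 220.]
[482. 273.]
[519. 121.]
[183. 272.]
```

View pics/w3.png

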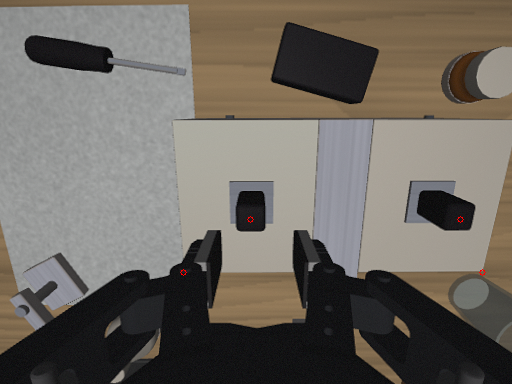

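The outer door's edges line up with the inner door's (rows 120 and 271), so it is shut. The inner handle is at (250,218), about 4 mm to the side of the fingers' centre. I grip it with that correction.

>>> {"fn": "carry_out", "kwargs": {"deltas": [{"turn": [0,0,0],"travel": [2,-4,20],"grip": -0.1},{"turn": [0,0,0],"travel": [2,-4,40],"grip": -0.1},{"turn": [0,0,0],"travel": [2,-4,56],"grip": -0.1},{"turn": [0,0,0],"travel": [2,-4,65],"grip": -0.1},{"turn": [0,0,0],"travel": [2,-4,65],"grip": -1},{"turn": [0,0,0],"travel": [2,-4,65],"grip": -1},{"turn": [0,0,0],"travel": [2,-4,65],"grip": -1},{"turn": [0,0,0],"travel": [2,-4,65],"grip": -1}]}}

```text
time: 10.78
ee_pos: [0.5415, -0.0895, 0.1075]
orientation: [3.14, -0.002, 3.14]
wrist_force: [0.5, 4.9, -9.1]
grip_width: 0.0189
gripper_force: 60.9
```

>>> {"fn": "carry_out", "kwargs": {"deltas": [{"turn": [0,0,0],"travel": [-8,0,0],"grip": -1},{"turn": [0,0,0],"travel": [-25,0,0],"grip": -1},{"turn": [0,0,0],"travel": [-45,0,0],"grip": -1},{"turn": [0,0,0],"travel": [-65,0,0],"grip": -1},{"turn": [0,0,0],"travel": [-85,0,0],"grip": -1},{"turn": [0,0,0],"travel": [-103,0,0],"grip": -1},{"turn": [0,0,0],"travel": [-116,0,0],"grip": -1},{"turn": [0,0,0],"travel": [-122,0,0],"grip": -1}]}}

```text
time: 11.45
ee_pos: [0.6652, -0.0892, 0.1076]
orientation: [3.139, -0.001, 3.14]
wrist_force: [-1.8, 6.2, -5.5]
grip_width: 0.0192
gripper_force: 61.3
```

>>> {"fn": "carry_out", "kwargs": {"deltas": [{"turn": [0,0,0],"travel": [-1,0,0],"grip": -1},{"turn": [0,0,0],"travel": [-2,0,0],"grip": -1},{"turn": [0,0,0],"travel": [-3,0,0],"grip": -1},{"turn": [0,0,0],"travel": [-4,0,0],"grip": -1},{"turn": [0,0,0],"travel": [-5,0,0],"grip": -1},{"turn": [0,0,0],"travel": [-6,0,0],"grip": -1},{"turn": [0,0,0],"travel": [-6,0,0],"grip": -1},{"turn": [0,0,0],"travel": [-6,0,0],"grip": -1}]}}

```text
time: 12.12
ee_pos: [0.6694, -0.0892, 0.1076]
orientation: [3.138, -0.002, 3.14]
wrist_force: [-0.3, 5.0, -7.6]
grip_width: 0.0192
gripper_force: 61.2
```

>>> {"fn": "carry_out", "kwargs": {"deltas": [{"turn": [0,0,0],"travel": [0,0,0],"grip": -0.1},{"turn": [0,0,0],"travel": [0,0,0],"grip": -0.1},{"turn": [0,0,0],"travel": [0,0,-25],"grip": -0.1},{"turn": [0,0,0],"travel": [0,0,-50],"grip": -0.1},{"turn": [0,0,0],"travel": [10,0,-50],"grip": -0.1},{"turn": [0,0,0],"travel": [40,0,-50],"grip": -0.25},{"turn": [0,0,0],"travel": [75,0,-50],"grip": -0.25},{"turn": [0,0,0],"travel": [105,0,-50],"grip": -0.25}]}}

```text
time: 12.78
ee_pos: [0.5648, -0.0942, 0.1604]
orientation: [-3.139, 0.004, 3.135]
wrist_force: [-0.4, 0.1, 0.2]
grip_width: 0.0319
gripper_force: 0.0
```

>>> {"fn": "carry_out", "kwargs": {"deltas": [{"turn": [0,0,0],"travel": [20,-2,15],"grip": -0.25},{"turn": [0,0,0],"travel": [20,-2,30],"grip": -0.25},{"turn": [0,0,0],"travel": [20,-2,36],"grip": -0.25},{"turn": [0,0,0],"travel": [20,-2,36],"grip": -0.25},{"turn": [0,0,0],"travel": [20,-2,36],"grip": -0.25},{"turn": [0,0,0],"travel": [20,-2,36],"grip": -0.25},{"turn": [0,0,0],"travel": [20,-2,36],"grip": -0.25},{"turn": [0,0,0],"travel": [20,-2,36],"grip": -0.25}]}}

```text
time: 13.45
ee_pos: [0.5463, -0.0937, 0.123]
orientation: [-3.141, 0.002, 3.138]
wrist_force: [-1.3, 0.0, -0.8]
grip_width: 0.0316
gripper_force: 0.0
```

```bash
python3 - <<'E'
from h import *
S=manip.state(); print(S['time'],S['ee_pos'],S['orientation'],S['wrist_force'])
p=eyes.snapshot('wrist'); im=p['img'][:,:,::-1].copy()
for X in [(.544,-.092,.085),(.529,-.087,.085),(.559,-.097,.085)]:
    u=proj(p,X)[0]; print(np.round(u)); cv2.circle(im,(int(u[0]),int(u[1])),3,(0,0,255),1)
cv2.imwrite('pics/w4.png',im)
E
```

```text
13.45 [ 0.5462646  -0.09369202  0.12299632] [-3.14122158e+00  1.70533298e-03  3.13808802e+00] [-1.30304852  0.00962828 -0.82868029]
[259. 217.]
[267. 196.]
[252. 238.]
```

View pics/w4.png

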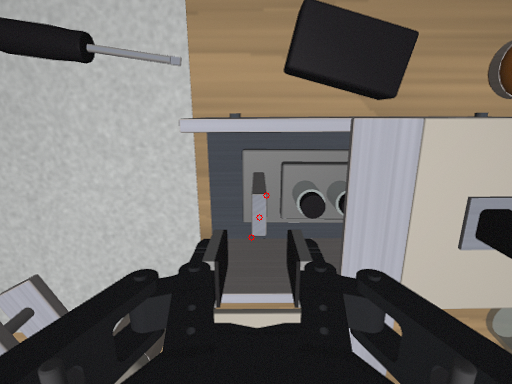

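The chamber is open on the clean side, and the inner tab is at (260,215), where expected between the fingers. I grip it and draw the carrier out.

>>> {"fn": "carry_out", "kwargs": {"deltas": [{"turn": [0,0,0],"travel": [2,2,16],"grip": -0.25},{"turn": [0,0,0],"travel": [2,2,32],"grip": -0.25},{"turn": [0,0,0],"travel": [2,2,48],"grip": -0.25},{"turn": [0,0,0],"travel": [2,2,60],"grip": -0.25},{"turn": [0,0,0],"travel": [2,2,66],"grip": -0.25},{"turn": [0,0,0],"travel": [2,2,66],"grip": -1},{"turn": [0,0,0],"travel": [2,2,66],"grip": -1},{"turn": [0,0,0],"travel": [2,2,66],"grip": -1}]}}

```text
time: 14.17
ee_pos: [0.5438, -0.0918, 0.0569]
orientation: [-3.141, 0.001, 3.138]
wrist_force: [0.3, 0.2, -2.7]
grip_width: 0.0089
gripper_force: 59.7
```

>>> {"fn": "carry_out", "kwargs": {"deltas": [{"turn": [0,0,0],"travel": [0,-6,0],"grip": -1},{"turn": [0,0,0],"travel": [0,-20,0],"grip": -1},{"turn": [0,0,0],"travel": [0,-38,0],"grip": -1},{"turn": [0,0,0],"travel": [0,-56,0],"grip": -1},{"turn": [0,0,0],"travel": [0,-74,0],"grip": -1},{"turn": [0,0,0],"travel": [0,-92,0],"grip": -1},{"turn": [0,0,0],"travel": [0,-110,0],"grip": -1},{"turn": [0,0,0],"travel": [0,-126,0],"grip": -1}]}}

```text
time: 14.83
ee_pos: [0.5426, -0.2196, 0.0568]
orientation: [-3.141, 0.001, 3.137]
wrist_force: [0.0, -0.5, -2.1]
grip_width: 0.0088
gripper_force: 59.8
```

>>> {"fn": "carry_out", "kwargs": {"deltas": [{"turn": [0,0,0],"travel": [0,-18,0],"grip": -1},{"turn": [0,0,0],"travel": [0,-36,0],"grip": -1},{"turn": [0,0,0],"travel": [0,-54,0],"grip": -1},{"turn": [0,0,0],"travel": [0,-72,0],"grip": -1},{"turn": [0,0,0],"travel": [0,-90,0],"grip": -1},{"turn": [0,0,0],"travel": [0,-106,0],"grip": -1},{"turn": [0,0,0],"travel": [0,-116,0],"grip": -1},{"turn": [0,0,0],"travel": [0,-119,0],"grip": -1}]}}

```text
time: 15.5
ee_pos: [0.5414, -0.3398, 0.0568]
orientation: [-3.139, 0.0, 3.134]
wrist_force: [-1.1, -0.0, -0.3]
grip_width: 0.0089
gripper_force: 59.9
```

>>> {"fn": "carry_out", "kwargs": {"deltas": [{"turn": [0,0,0],"travel": [0,0,0],"grip": -1},{"turn": [0,0,0],"travel": [0,0,0],"grip": -0.25},{"turn": [0,0,0],"travel": [0,0,0],"grip": -0.25},{"turn": [0,0,0],"travel": [0,0,0],"grip": -0.25},{"turn": [0,0,0],"travel": [0,0,-20],"grip": -0.25},{"turn": [0,0,0],"travel": [0,0,-50],"grip": -0.25},{"turn": [0,0,0],"travel": [0,0,-85],"grip": -0.25},{"turn": [0,0,0],"travel": [0,0,-120],"grip": -0.25}]}}

```text
time: 16.17
ee_pos: [0.5422, -0.335, 0.1773]
orientation: [3.14, -0.001, 3.139]
wrist_force: [1.1, -1.2, 0.2]
grip_width: 0.0322
gripper_force: 0.0
```

>>> {"fn": "carry_out", "kwargs": {"deltas": [{"turn": [0,0,0],"travel": [30,0,-10],"grip": -0.25},{"turn": [0,0,0],"travel": [60,0,-20],"grip": -0.25},{"turn": [0,0,0],"travel": [90,0,-30],"grip": -0.25},{"turn": [0,0,0],"travel": [115,0,-40],"grip": -0.25},{"turn": [0,0,0],"travel": [120,0,-40],"grip": -0.25},{"turn": [0,0,0],"travel": [120,0,-40],"grip": -0.25},{"turn": [0,0,0],"travel": [120,0,-40],"grip": -0.25},{"turn": [0,0,0],"travel": [120,0,-40],"grip": -0.25}]}}

```text
time: 16.83
ee_pos: [0.4239, -0.3348, 0.2157]
orientation: [3.141, 0.0, 3.141]
wrist_force: [0.2, 0.2, 0.5]
grip_width: 0.0315
gripper_force: 0.0
```

```bash
python3 - <<'E'
from h import *
S=manip.state(); print(S['time'],S['ee_pos'],S['wrist_force'])
p=eyes.snapshot('side'); cv2.imwrite('pics/end.png',cv2.resize(p['img'][140:368,210:514,::-1],(800,600)))
E
```

```text
16.8333 [ 0.42388127 -0.33480127  0.2157344 ] [0.1850161  0.24864694 0.50184172]
```

View pics/end.png

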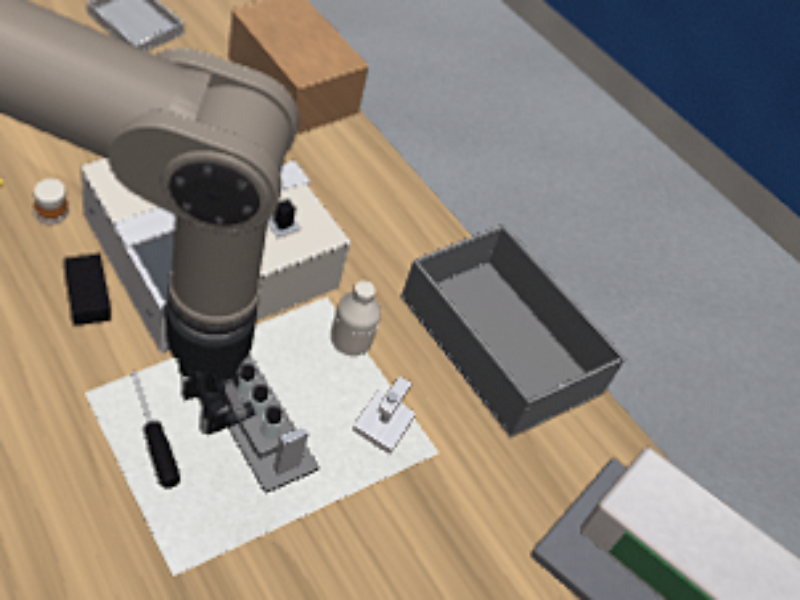

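The carrier stands upright on the white board (around (270,430)), its rear end about 37 mm clear of the hatch. The driver, holder, saline, slide box and jar are where they were.

```bash
python3 -c "
from rig import job
print(job.hand_in())"
```

```text
the job is handed in; nothing more can be done
None
```

The vial carrier stands upright on the white board, about 37 mm clear of the hatch, with the outer door shut before the inner one was opened; the job was handed in at about 17 s.

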